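# Uncover the inspection window and load the movement

## Task

First swing the inspection unit's dust cover aside on its pin, all the way round to its stop, so that the round window in the unit's top is uncovered. Then set the round tin that lies on top of the watch-movement holder aside, flat, in the same tray, and take the holder out and put it down gently, the same way up and without dropping it, in the middle of the window, wholly on the glass. Leave the cover open and do not disturb the two loupes.

Things in the scene. Friction and masses are not known exactly. Their poses are not given: they have to be found in the camera images.
- cover (a joint): Turning angle of the grey dust cover about its upright pin, rad: 0 = shut, centred over the window; grows as it opens, clockwise seen from above; stop at 1.75. Starts between 0 and 0.35. Stays where it is left; light friction (under 1 N at the tab), no spring. The cover is a 68 mm wide, 4 mm thick disc on a short arm; its centre is 60 mm from the pin; it turns level, its top 56 mm above the bench.
- pin (a point): The pin on which the cover turns, at the level of the unit's flat top, 50 mm above the bench; the 15 mm wide pin head rises 17 mm above this point. Axes as the unit's: z up; the window lies 60 mm from the pin towards -y; the cover, shut, points to -y, and opened by 1.57 rad points to -x (turn stays within 0.4 rad, so -x is roughly towards the robot).
- cover_tab (a point): Middle of the upright grey push tab on the cover's rim, 88 mm from the pin and 16 mm above the unit's top. The tab is 8 mm wide along its arc, 12 mm along the radius, and stands 22 mm above the cover's top face (from 56 to 78 mm above the bench). Axes turn with the cover: its y axis points from the tab to the pin.
- window (a point): Centre of the round glass window, 56 mm in diameter, flush in the flat top of the grey and aluminium inspection unit (a fixed box 120 mm along x, 170 mm along y, 50 mm high). The window's centre lies 30 mm from the box's middle towards its -y. z up, axes as the unit's.
- tray: White open parts tray, fixed, 140 mm along its x, 200 mm along its y, 24 mm high, walls and floor 5 mm thick. Origin at the middle of its underside, on the bench. The holder and tin start in its +y half, 30 to 50 mm from the middle; the -y half is free but for a 26 mm steel case back, 5 mm thick, in its +x, -y corner, which may be ignored.
- tin_center (a point): Centre (half-way up) of the closed round aluminium parts tin with a glass top, 56 mm in diameter, 18 mm high, about 50 g, z up. It starts flat on top of the movement holder, its centre within about 5 mm of the holder's.
- holder_center (a point): Centre (half-way up) of the round steel movement holder with a watch movement clamped in it: body 40 mm in diameter, 16 mm high, about 70 g, z up. Two small clamp screws stick out along its +y and -y, to 29 mm from the centre; take it across its x axis, clear of the screws. It starts on the tray's floor, under the tin.
- loupe_a_center (a point): Black eye loupe standing on the bench, 38 mm in diameter, 36 mm high; its centre. Leave it.
- loupe_b_center (a point): A second black eye loupe, same kind. Leave it.
- holder: The same movement holder; origin at the centre of its underside.
- tin: The same tin; origin at the centre of its underside.
Mind the look-alikes: they are no part of the job. Leave any pink or red look-alike of the tin alone.

How it is judged:
On the way, in this order (a step that is already met when the one before it is completed fails the run):
1. the dust cover is swung fully aside (within about 0.3 rad of its stop) (value of joint cover above 1.45 rad), for 0.2 s.
2. the tin lies flat on the tray's floor, off the holder (horizontal distance between tin_center and holder_center above 0.045 m and x of tin_center in the frame of tray between -0.065 and 0.065 m and y of tin_center in the frame of tray between -0.095 and 0.095 m and z of tin_center in the frame of tray below 0.025 m and angle between tin_center's own z axis and vertical below 0.25 rad), for 0.2 s.
3. the holder is lifted clear of the tray (z of holder_center in the frame of tray above 0.045 m), for 0.1 s.
At the end, for the whole second after the job is handed in: The cover stands open beyond 1.45 rad (stop at 1.75); the holder rests flat, right way up and still on the window, its centre within 9 mm of the window's; the tin lies flat and still on the floor of the tray (all of step 2 and value of joint cover above 1.45 rad and horizontal distance between holder_center and window below 0.009 m and z of holder_center in the frame of window between 0.005 and 0.011 m and angle between holder_center's own z axis and vertical below 0.1 rad and linear speed of each of holder, tin below 0.02 m/s); the robot touches nothing.
It fails at once if a loupe is moved by more than 30 mm (distance of any of loupe_a_center, loupe_b_center from where it was at the start of the episode above 0.03 m).
It fails at once if the holder is dropped onto the unit (it falls freely faster than 0.6 m/s over the unit) (contact force between the fingers and holder below 0.05 N and linear speed of holder above 0.6 m/s and horizontal distance between holder_center and window below 0.06 m).
It also fails if it takes over 64 s, if anything falls off the work surface, if the arm or the gripper's body presses on something with over 40 N, if the wrist force passes 120 N, or if a joint passes its speed limit or range.

## Robot

A 6-joint arm with a two-finger parallel gripper is mounted at the origin on the work surface. World frame = base frame: x ahead of the robot, y to its left, z up, the work surface at z = 0. Lengths are in m, angles in rad, forces in N, time in s.
With the tool pointing down it reaches from about 0.375 to 0.9 m from the base axis. Payload 3.1 kg.
Tool frame: the origin (TCP) lies midway between the tips of the shut fingers; the grasp point (between the pads) lies 19 mm behind it; z points along the fingers, y is the line along which they close (so a half turn about z gives the same grasp; the last joint's range is limited). The gripper opens to 85 mm and grips with 20 to 120 N. Pads are 22 mm wide; open, the fingers measure 114 mm over their backs; the gripper's body (76 mm by 85 mm) begins 54 mm behind the grasp point. The pads swing forward as they close: fully open they stand 13 mm farther back than shut.
Start: joints at [-1.294, 0.527, 1.433, -0, 1.181, -0.178], TCP at [0.275, -0.561, 0.231] pointing down, gripper open.
Joint ranges: [-3.08, 3.08], [-0.75, 2.2], [0.22, 2.44], [-1.43, 4.57], [0, 2.65], [-2.85, 2.85]. Speed limits (rad/s): [2.79, 2.79, 3.14, 3.14, 3.14, 3.14].

## Interface

Orientations are given as a unit quaternion [x, y, z, w].
In Python, from station import manip gives the robot as it stands.
- The arm moves only by the tool step_arm, never from a script. Its argument "targets" is text: rows parted by semicolons, each of 4 numbers parted by spaces: the shift along the tool's x, y, z in mm, then the turn about the tool's z in degrees. A call has 1 to 12 rows; each row is the pose to reach, as a shift and turn from the pose commanded when the call began, along the tool's axes at that moment; what a row does not reach only later rows make up. A row lasts 1/10 s, in which the tool goes at most 50 mm and 8.59 degrees, less where a joint would pass 70% of its speed; a pose out of reach is approached as far as the arm can. A call with a gripper value outside its range is refused whole. "gripper" is the closure, from 0 (fully open) to 1 (shut), set as the call begins (left out, the last holds). The fingers move at their own pace and stop on an object; "squeeze" is the grip in N (left out, the last holds). Time passes only in rows, so rows that repeat a pose let the fingers close. It gives the time, the measured TCP pose, the force, the opening and the grip force at its end, in the units of the state.
- manip.sense(): the state, without advancing time (a new reading comes with each control period).
- manip.snapshot(name): name is "scene" or "top"; returns the picture (480x640x3 uint8, red, green, blue); there is no depth.
- manip.get_calibration(name): a dict with "fov_y" (degrees; the focal length in pixels is half the picture's height over the tangent of half this angle, whatever the lens; pixels are square), "cx", "cy" (the principal point, pixels), "extrinsics" (4x4, takes a point from camera to world coordinates). Camera axes: x right, y down, z forward; pixel columns grow to the right and rows downward; lengths in m; the calibration is good to about 2 mm. A picture is of the moment at which its call begins. get_calibration takes no time and is no camera call.
- manip.sign_off(): hands the job in; it is judged then, once.
Trained networks look in the newest picture that a camera, given by its name, has taken for a name from the list of things; names that differ only in an ending like _2 or _b are one class to them, and where a whole thing is asked for, a point or a joint stands for the part that bears it (a point fixed in the world has none). Each returns a list of dicts, best first, with "p" (0 to 1); they miss things now and then, are a little off and sometimes report something else, mostly with a low value. They report only what shows in the picture. A call takes as long as a camera call. They do not tell look-alikes from the thing itself.
- manip.recognise(camera, query): "position" ([column, row] in pixels, amid what is visible of it).
- manip.masks_of(camera, query): "pixels" (480x640 bool, what is visible of it) and "position" ([column, row] in pixels, amid what is visible of it).
- manip.mark_of(camera, query): "position" ([column, row] in pixels: a listed point, or the origin of a listed thing).
The state is a dict: "t": time; "q": joint angles; "qd": joint speeds; "tau": joint torques, N m; "tcp_pos": TCP position; "tool_rot": TCP orientation; "force": force on the tool from outside, world axes, zero at the start; "ft_torque": the same for the moment, N m; "finger_gap": opening from 0.0 (shut) to 1.0 (fully open); "gripper_force": force on a finger pad.
Only numpy, scipy, OpenCV 4.12 (cv2) and the standard library are available. Lean on these libraries where they do the work, as an engineer would, in place of code of your own. Each camera call takes 0.05 s, during which the arm holds its last target. There are 200 camera calls.

## Working session

There is one attempt and no reset: what is moved stays moved. The work goes in short steps, Python scripts to look and compute and a tool call to move; the robot and the scene stay as the last step left them, time stands still between calls to the robot, and variables do not carry over. Pictures are saved under pics/ and viewed, at most 10 in all, crops included, and the job is handed in when it is done.

Besides the shell and the picture viewer there is one more tool, called after "Emit:" in YAML: its name, and indented under it one key for each argument. step_arm: Moves the arm, as the interface text tells. Its arguments: {"type":"object","properties":{"targets":{"type":"string"},"gripper":{"type":"number"},"squeeze":{"type":"number"}},"required":["targets"]}

```bash
mkdir -p pics; cat > h.py <<'E'
import numpy as np, cv2
from station import manip
from scipy.spatial.transform import Rotation as R
def cal(n):
    c=manip.get_calibration(n); f=240/np.tan(np.radians(c["fov_y"])/2); return f,c["cx"],c["cy"],np.array(c["extrinsics"])
def w(n,px,z):
    f,cx,cy,E=cal(n); d=E[:3,:3]@np.array([(px[0]-cx)/f,(px[1]-cy)/f,1]); o=E[:3,3]
    return o+d*(z-o[2])/d[2]
def pix(n,p):
    f,cx,cy,E=cal(n); q=E[:3,:3].T@(np.array(p)-E[:3,3]); return q[:2]/q[2]*f+[cx,cy]
def snap(n,name):
    im=manip.snapshot(n); cv2.imwrite("pics/"+name,cv2.cvtColor(im,cv2.COLOR_RGB2BGR)); return im
def tool(dp):
    s=manip.sense(); return R.from_quat(s["tool_rot"]).inv().apply(np.array(dp))*1000
E
python3 - <<'E'
from h import *
np.set_printoptions(precision=4,suppress=True)
a=snap("top","t0.png");b=snap("scene","s0.png")
Z=dict(pin=.05,cover_tab=.066,window=.05,tray=0,tin_center=.03,holder_center=.013,loupe_a_center=.018)
Z['tin_center']=.005+.016+.009
for n in("top","scene"):
    print(n,cal(n)[3][:3,3])
    for k,z in Z.items():
        for r in manip.mark_of(n,k)[:3]: print(k,round(r["p"],2),np.array(r["position"]),w(n,r["position"],z))
print(manip.sense())
cv2.imwrite("pics/both.png",cv2.cvtColor(cv2.resize(np.vstack([a,b]),(400*1,600)),cv2.COLOR_RGB2BGR))
E
```

```text
top [ 0.4517 -0.0161  0.938 ]
pin 0.97 [194.8 257.7] [0.5037 0.2515 0.05  ]
pin 0.33 [444.4 215.2] [ 0.572  -0.1776  0.05  ]
cover_tab 0.63 [243.6 248.5] [0.5175 0.1637 0.066 ]
window 0.73 [346.9 163.9] [ 0.6638 -0.0122  0.05  ]
window 0.61 [224.4 241. ] [0.532  0.2004 0.05  ]
tray 0.76 [470.6 211.6] [ 0.5847 -0.2338  0.    ]
tin_center 0.97 [515.5 305.3] [ 0.4178 -0.2977  0.03  ]
tin_center 0.95 [447.4 217.2] [ 0.5711 -0.1864  0.03  ]
tin_center 0.84 [405.2 297.7] [ 0.4321 -0.1101  0.03  ]
holder_center 0.54 [193.3 255.5] [0.5098 0.2654 0.013 ]
holder_center 0.51 [226.3 241.7] [0.534 0.206 0.013]
loupe_a_center 0.77 [327.6 269.1] [0.483 0.024 0.018]
scene [0.934  0.7568 0.7703]
pin 0.79 [403.6 339.9] [0.5077 0.2527 0.05  ]
cover_tab 0.97 [373.2 299.4] [0.5102 0.1596 0.066 ]
window 0.75 [375.1 324.6] [0.531  0.2004 0.05  ]
tin_center 0.96 [316.8 208.6] [ 0.4434 -0.1809  0.03  ]
tin_center 0.79 [265.3 219.9] [ 0.5637 -0.1965  0.03  ]
tin_center 0.65 [297.8 261. ] [ 0.563  -0.0367  0.03  ]
holder_center 0.64 [264.9 228.9] [ 0.5697 -0.1879  0.013 ]
loupe_a_center 0.77 [347.5 270.4] [0.4821 0.0239 0.018 ]
{'t': 0.8, 'q': array([-1.2945,  0.5275,  1.4327,  0.    ,  1.1814, -0.1785]), 'qd': array([ 0.0008,  0.0007, -0.0013,  0.0023, -0.0017, -0.0002]), 'tau': array([ -0.0001, -44.2253, -17.8412,  -0.0002,   0.0008,  -0.    ]), 'tcp_pos': array([ 0.2746, -0.5614,  0.2313]), 'tool_rot': array([0.9743, 0.2255, 0.    , 0.    ]), 'force': array([-1.1245, -0.2304, -0.711 ]), 'ft_torque': array([-0.0341,  0.0204,  0.0106]), 'gripper_force': 0.0, 'finger_gap': 0.998872233214948}
```

View pics/t0.png

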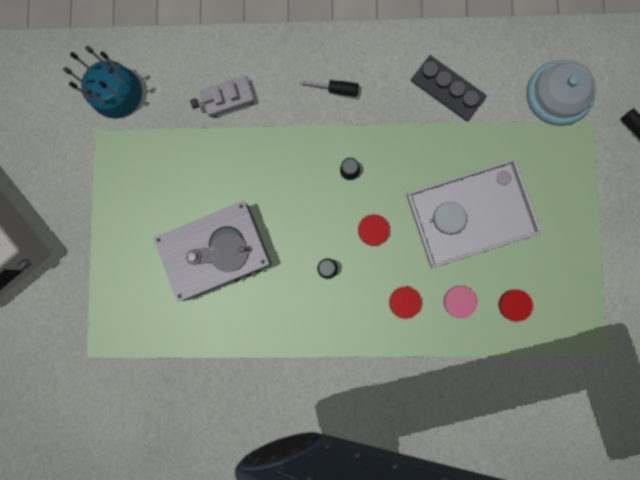

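View pics/s0.png

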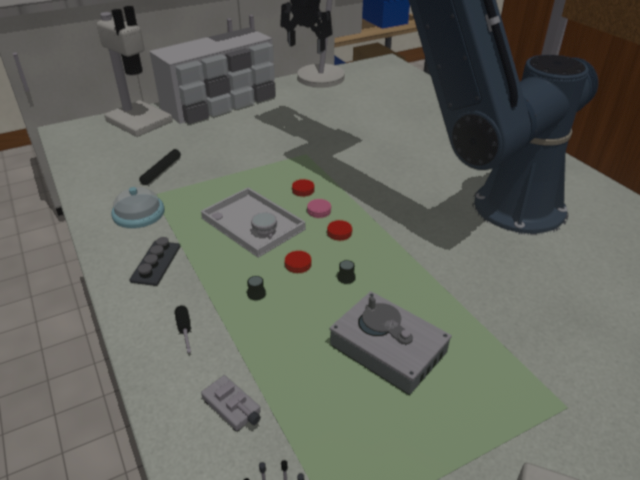

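The top view shows the unit at left (pin ≈(195,257), tab ≈(243,249)) and the loupes at (350,168) and (327,268). The tray is at right, with the tin at (450,217) on the holder; a screw pokes out at about (432,220). The red and pink discs are look-alikes. The scene view agrees. Next I'll measure the yaws.

```bash
cat >> h.py <<'E'
def rect(n,m,z):
    cs,_=cv2.findContours(m.astype(np.uint8),cv2.RETR_EXTERNAL,cv2.CHAIN_APPROX_NONE)
    c=max(cs,key=cv2.contourArea)[:,0]
    P=np.array([w(n,p,z)[:2]*1000 for p in c],np.float32)
    return cv2.minAreaRect(P)
E
python3 - <<'E'
from h import *
np.set_printoptions(precision=4,suppress=True)
for k,z in(("tray",.024),("cover",.056),("tin_center",.039)):
    for r in manip.masks_of("top",k)[:2]: print(k,r["p"],r["position"],r["pixels"].sum(),rect("top",r["pixels"],z))
im=cv2.imread("pics/t0.png"); hsv=cv2.cvtColor(im,cv2.COLOR_BGR2HSV)
m=np.zeros((480,640),bool); m[195:310,145:285]=((hsv[...,1]<45)&(im.max(2)>118))[195:310,145:285]
m=cv2.morphologyEx(m.astype(np.uint8),cv2.MORPH_OPEN,np.ones((3,3)))
print("unit",m.sum(),rect("top",m,.05))
v=im.copy(); v[m>0]=(0,0,255)
c=lambda a,x,y,h,ww:cv2.resize(a[y:y+h,x:x+ww],None,fx=2.6,fy=2.6,interpolation=cv2.INTER_CUBIC)
cv2.imwrite("pics/c1.png",np.vstack([np.hstack([c(im,145,195,110,145),c(v,145,195,110,145)]),np.hstack([c(im,400,155,115,145),c(im,400,155,115,145)])]))
E
```

```text
tray 0.78 [476.5, 211.2] 8291 ((580.1178588867188, -232.54864501953125), (142.27781677246094, 204.3386993408203), 17.321880340576172)
tray 0.42 [224.4, 253.9] 1488 ((519.8764038085938, 215.54254150390625), (104.55323028564453, 70.23357391357422), 76.51747131347656)
cover 0.66 [223.9, 256.3] 1483 ((505.3172302246094, 207.81005859375), (65.85208129882812, 103.9291763305664), 26.95179557800293)
tin_center 0.97 [371.5, 229.2] 811 ((550.1554565429688, -56.97552490234375), (53.623146057128906, 54.01718521118164), 89.25589752197266)
tin_center 0.91 [448.5, 214.3] 858 ((570.3175659179688, -187.4612274169922), (55.03977584838867, 55.72774887084961), 89.20501708984375)
unit 13130 ((514.620849609375, 218.92068481445312), (244.79840087890625, 197.69992065429688), 89.621826171875)
```

View pics/c1.png

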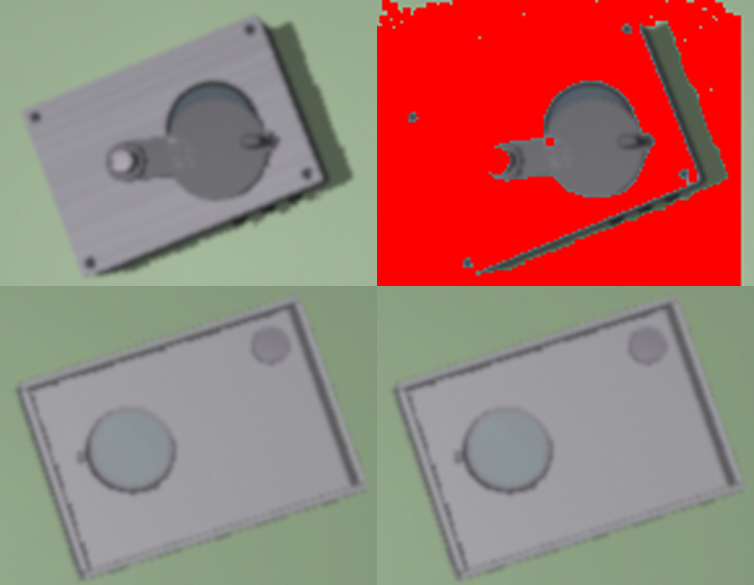

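```bash
python3 - <<'E'
from h import *
np.set_printoptions(precision=4,suppress=True)
c=np.array([w("top",p,.05)[:2] for p in [(153.5,238.1),(244.2,201.2),(270,264.2),(178.,299.5)]])
print(c, c.mean(0))
for i in range(4):
    d=c[(i+1)%4]-c[i]; print(np.linalg.norm(d),np.degrees(np.arctan2(d[1],d[0])))
print("pinhead",w("top",(193.8,255.8),.067))
# arc plan
yaw=np.radians(21.5); m=c.mean(0); yv=np.array([-np.sin(yaw),np.cos(yaw)])
print("pin,window from box",m+.03*yv,m-.03*yv)
E
```

```text
[[0.5384 0.3244]
 [0.6009 0.1666]
 [0.4912 0.1213]
 [0.4323 0.2794]] [0.5157 0.2229]
0.1697532828098247 -68.39584485121726
0.11867743176364208 -157.5694340544117
0.16874414224060846 110.43688558528694
0.11526050227649066 22.974215020606735
pinhead [0.5059 0.2481 0.067 ]
pin,window from box [0.5047 0.2508] [0.5267 0.195 ]
```

```bash
cat >> h.py <<'E'
def plan(wps):
    "wps: (x,y,z,yaw_deg of tool x) -> rows for step_arm, from the measured pose"
    s=manip.sense(); M=R.from_quat(s["tool_rot"]); x=M.apply([1,0,0]); y0=np.degrees(np.arctan2(x[1],x[0]))
    out=[]
    for a in wps:
        d=M.inv().apply(np.array(a[:3])-s["tcp_pos"])*1000
        t=-((a[3]-y0+180)%360-180)
        out.append("%.0f %.0f %.0f %.0f"%(*d,t))
    print("; ".join(out)); return out
E
python3 - <<'E'
from h import *
pin=np.array([.505,.250])
def tp(phi,off,z=.066):
    f=np.radians(phi); p=pin+.088*np.array([np.cos(f),np.sin(f)])+off*np.array([-np.sin(f),np.cos(f)])
    return (*p,z,phi+180)
plan([tp(-84,.034,.2),tp(-84,.034,.066)])
E
```

```text
565 -533 31 -70; 565 -533 165 -70
```

Emit:
step_arm:
  targets: "300 -280 0 -35; 300 -280 0 -35; 300 -280 0 -35; 300 -280 0 -35; 300 -280 0 -35; 300 -280 0 -35; 565 -533 31 -70; 565 -533 31 -70; 565 -533 31 -70; 565 -533 31 -70; 565 -533 31 -70; 565 -533 31 -70"
  gripper: 1

```text
t: 2.15
tcp_pos: [0.4868, 0.0013, 0.2121]
tool_rot: [0.669, 0.744, 0.0, 0.001]
force: [1.1, -0.8, 0.1]
finger_gap: 0.001
gripper_force: 0.0
```

Emit:
step_arm:
  targets: "0 0 0 0; 0 0 0 0; 0 0 0 0"

```text
t: 2.45
tcp_pos: [0.4859, -0.0014, 0.2119]
tool_rot: [0.669, 0.743, -0.0, 0.0]
force: [0.4, -0.1, -0.9]
finger_gap: -0.0
gripper_force: 0.0
```

```bash
cat >> h.py <<'E'
pin=np.array([.505,.250])
def tp(phi,off,z=.066):
    f=np.radians(phi); p=pin+.088*np.array([np.cos(f),np.sin(f)])+off*np.array([-np.sin(f),np.cos(f)])
    return (*p,z,phi+180)
E
python3 - <<'E'
from h import *
print(manip.sense()["tcp_pos"])
plan([tp(-84,.034,.2),tp(-84,.034,.066)])
snap("top","t1.png")
for r in manip.mark_of("top","cover_tab")[:2]: print(r["p"],r["position"],w("top",r["position"],.066))
E
```

```text
[ 0.48593277 -0.00141772  0.21190531]
160 79 12 0; 160 79 146 0
0.91 [242.2, 247.7] [0.51884242 0.16607552 0.066     ]
```

Emit:
step_arm:
  targets: "160 85 12 0; 160 85 12 0; 160 85 12 0; 160 85 12 0; 160 85 12 0; 160 85 80 0; 160 85 80 0; 160 85 146 0; 160 85 146 0; 160 85 146 0; 160 85 146 0"

```text
t: 3.65
tcp_pos: [0.5542, 0.1657, 0.0662]
tool_rot: [0.67, 0.743, -0.0, 0.0]
force: [0.8, 0.3, 0.6]
finger_gap: -0.002
gripper_force: 0.0
```

```bash
python3 - <<'E'
from h import *
print(manip.sense()["tcp_pos"],manip.sense()["force"])
snap("scene","s1.png")
im=cv2.imread("pics/s1.png")[240:400,280:480]; cv2.imwrite("pics/c2.png",cv2.resize(im,None,fx=3,fy=3))
plan([tp(p,.019) for p in (-84,-88,-92,-96,-100,-104,-108,-112,-116,-120,-124,-128)])
E
```

```text
[0.55421737 0.16574501 0.06624572] [0.81040915 0.32704761 0.62613745]
1 -22 1 -0; -1 -28 1 4; -1 -34 1 8; -1 -41 1 12; -1 -47 1 16; -1 -53 1 20; 0 -59 1 24; 2 -65 1 28; 4 -71 1 32; 6 -77 1 36; 9 -83 1 40; 12 -88 1 44
```

View pics/c2.png

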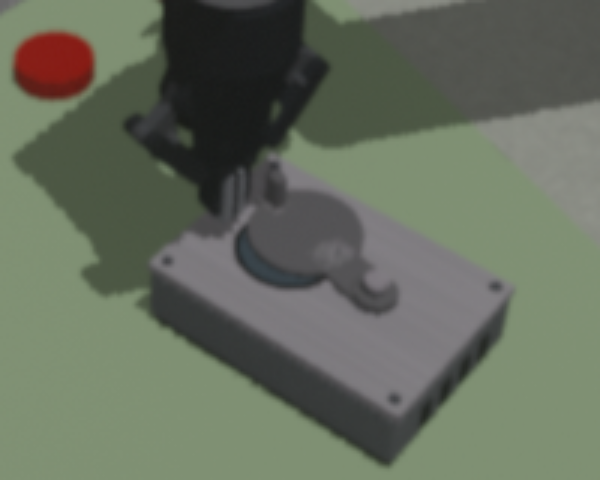

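The shut fingers stand at (235,195) in the crop, behind the tab at (272,185), on the side I want to push from. I'll sweep the arc.

Emit:
step_arm:
  targets: "1 -11 0 0; 1 -22 0 0; -1 -28 0 4; -1 -34 0 8; -1 -41 0 12; -1 -47 0 16; -1 -53 0 20; 0 -59 0 24; 2 -65 0 28; 4 -71 0 32; 6 -77 0 36; 9 -83 0 40"

```text
t: 4.9
tcp_pos: [0.47, 0.1678, 0.067]
tool_rot: [0.883, 0.469, 0.001, 0.0]
force: [1.5, -0.0, -0.1]
finger_gap: -0.002
gripper_force: 0.4
```

```bash
python3 - <<'E'
from h import *
print(manip.sense()["tcp_pos"],manip.sense()["force"])
plan([tp(p,.019) for p in (-128,-132,-136,-140,-144,-148,-152,-156,-160,-163)])
for r in manip.mark_of("scene","cover_tab")[:2]: print(r["p"],r["position"],w("scene",r["position"],.066))
snap("scene","s2.png")
for r in manip.mark_of("scene","cover_tab")[:2]: print(r["p"],r["position"],w("scene",r["position"],.066))
E
```

```text
[0.4699909  0.16778271 0.06700889] [ 1.54864083 -0.0077188  -0.08279649]
-1 -4 1 4; -2 -10 1 8; -2 -17 1 12; -2 -23 1 16; -2 -29 1 20; -0 -35 1 24; 1 -41 1 28; 3 -47 1 32; 5 -53 1 36; 7 -58 1 39
0.62 [370.0, 303.2] [0.52024159 0.16506957 0.066     ]
0.77 [406.1, 294.5] [0.45166807 0.17682859 0.066     ]
```

The tab is moving with the fingers. I'll continue to about 1.68 rad.

Emit:
step_arm:
  targets: "-1 -4 0 4; -2 -10 0 8; -2 -17 0 12; -2 -23 0 16; -2 -29 0 20; 0 -35 0 24; 1 -41 0 28; 3 -47 0 32; 5 -53 0 36; 7 -58 0 39; 8 -60 0 40; 8 -60 0 40"

```text
t: 6.25
tcp_pos: [0.4249, 0.2079, 0.0661]
tool_rot: [0.99, 0.141, 0.0, -0.0]
force: [0.2, 0.3, 0.0]
finger_gap: 0.001
gripper_force: 0.0
```

Emit:
step_arm:
  targets: "0 25 0 0; 0 25 -50 0; 0 25 -100 0; 0 25 -140 0; 0 25 -140 0"
  gripper: 0

```text
t: 6.75
tcp_pos: [0.4355, 0.1842, 0.2108]
tool_rot: [0.99, 0.14, 0.006, -0.0]
force: [0.1, -0.9, -0.3]
finger_gap: 0.849
gripper_force: 0.0
```

```bash
python3 - <<'E'
from h import *
print(manip.sense()["tcp_pos"],manip.sense()["force"])
a=snap("top","t3.png"); b=snap("scene","s3.png")
for n in("top","scene"):
  for k,z in(("cover_tab",.066),("window",.05),("pin",.05)):
    for r in manip.mark_of(n,k)[:2]: print(n,k,r["p"],r["position"],w(n,r["position"],z))
q=lambda i,x,y:cv2.resize(i[y:y+150,x:x+190],None,fx=2,fy=2)[...,::-1]
cv2.imwrite("pics/c3.png",np.hstack([q(a,120,170),q(b,290,250)]))
E
```

```text
[0.43548549 0.1841638  0.21082378] [ 0.13402208 -0.94617986 -0.34811955]
top pin 0.58 [195.9, 256.1] [0.50641544 0.24963586 0.05      ]
scene cover_tab 0.85 [436.3, 305.7] [0.42146192 0.225212   0.066     ]
scene window 0.56 [377.3, 322.6] [0.52509221 0.19821683 0.05      ]
scene pin 0.75 [401.0, 340.2] [0.51192436 0.25119352 0.05      ]
```

View pics/c3.png

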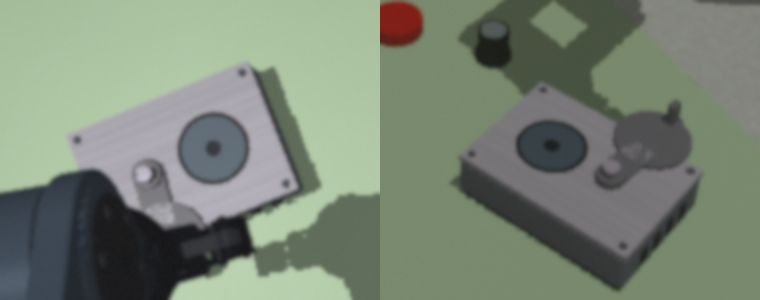

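```bash
python3 - <<'E'
from h import *
s=w("top",(431.5,220.8),.013); c=np.array([.571,-.187]); d=s[:2]-c; print(s,np.linalg.norm(d),"holder yaw",np.degrees(np.arctan2(-d[0],d[1])))
print("window",w("top",(226.5,244),.05),w("scene",(375.5,323),.05),"case",w("top",(503.8,178),.01))
for r in manip.mark_of("scene","tin_center")[:3]: print(r["p"],r["position"],w("scene",r["position"],.03))
plan([(.571,-.187,.14,98)])
E
```

```text
[ 0.56725925 -0.16129952  0.013     ] 0.0259712852452155 holder yaw 8.281342245309295
window [0.52676079 0.19670905 0.05      ] [0.52834983 0.19754434 0.05      ] case [ 0.64312048 -0.29224227  0.01      ]
0.9 [263.9, 220.5] [ 0.5673472  -0.19594126  0.03      ]
0.77 [297.4, 262.9] [ 0.56629511 -0.03176731  0.03      ]
0.65 [302.9, 186.5] [ 0.42966222 -0.27794409  0.03      ]
32 395 65 -82
```

Emit:
step_arm:
  targets: "32 397 0 -82; 32 397 0 -82; 32 397 0 -82; 32 397 0 -82; 32 397 0 -82; 32 397 0 -82; 32 397 30 -82; 32 397 60 -82; 32 397 60 -82; 32 397 60 -82; 32 397 60 -82; 32 397 60 -82"
  gripper: 0.12

```text
t: 8.4
tcp_pos: [0.572, -0.1885, 0.1453]
tool_rot: [0.657, 0.754, -0.0, -0.001]
force: [-0.5, -0.2, -0.1]
finger_gap: 0.883
gripper_force: 0.0
```

```bash
python3 - <<'E'
from h import *
print(manip.sense())
snap("scene","s4.png")
for r in manip.mark_of("scene","tin_center")[:3]: print(r["p"],r["position"],w("scene",r["position"],.03))
plan([(.570,-.189,.08,98),(.570,-.189,.011,98)])
E
```

```text
{'t': 8.4, 'q': array([-5.03716008e-01,  6.04733080e-01,  1.56848868e+00,  2.11753855e-04,
        9.69915047e-01, -6.42040155e-01]), 'qd': array([ 0.01428364, -0.02157345,  0.00263656,  0.00036664, -0.00058048,
        0.00808723]), 'tau': array([-6.11089971e-01, -4.34964287e+01, -1.45006415e+01, -2.38253747e-02,
       -1.35495997e-02, -8.62407801e-02]), 'tcp_pos': array([ 0.57201874, -0.18845974,  0.14525267]), 'tool_rot': array([ 6.56595281e-01,  7.54242688e-01, -7.75285253e-05, -7.73119222e-04]), 'force': array([-0.47447627, -0.19752374, -0.10724493]), 'ft_torque': array([ 0.00116566, -0.02030951,  0.05098242]), 'gripper_force': 0.0, 'finger_gap': 0.8831920200264151}
0.9 [339.9, 227.2] [ 0.43211886 -0.09504882  0.03      ]
0.89 [295.3, 261.4] [ 0.5679514  -0.03794546  0.03      ]
0.87 [302.8, 188.9] [ 0.43459254 -0.26870447  0.03      ]
-1 -2 66 0; -1 -3 135 0
```

Emit:
step_arm:
  targets: "-1 -2 40 0; -1 -2 70 0; -1 -2 95 0; -1 -2 110 0; -1 -2 120 0; -1 -2 128 0; -1 -2 134 0; -1 -2 134 0"

```text
t: 9.3
tcp_pos: [0.5707, -0.1902, 0.0118]
tool_rot: [0.656, 0.755, 0.0, 0.0]
force: [1.3, -0.1, 0.3]
finger_gap: 0.883
gripper_force: 0.0
```

Emit:
step_arm:
  targets: "0 0 0 0; 0 0 0 0; 0 0 0 0; 0 0 0 0; 0 0 0 0; 0 0 0 0"
  gripper: 1
  squeeze: 25

```text
t: 9.9
tcp_pos: [0.5712, -0.1905, 0.0127]
tool_rot: [0.656, 0.755, 0.0, 0.001]
force: [0.1, 0.3, 5.5]
finger_gap: 0.642
gripper_force: 26.9
```

Emit:
step_arm:
  targets: "0 0 -5 0; 0 0 -12 0; 0 0 -25 0; 0 0 -45 0; 0 0 -65 0; 0 0 -85 0; 0 0 -85 0"

```text
t: 10.6
tcp_pos: [0.5726, -0.1912, 0.1003]
tool_rot: [0.656, 0.755, 0.001, 0.003]
force: [0.3, -0.0, -0.3]
finger_gap: 0.647
gripper_force: 26.6
```

```bash
python3 - <<'E'
from h import *
s=manip.sense();print(s["tcp_pos"],s["force"],s["finger_gap"],s["gripper_force"])
snap("scene","s5.png")
im=cv2.imread("pics/s5.png")[130:290,170:370]; cv2.imwrite("pics/c5.png",cv2.resize(im,None,fx=3,fy=3))
for k in ("holder_center","tray"):
  for r in manip.mark_of("scene",k)[:3]: print(r["p"],r["position"],w("scene",r["position"],.013))
plan([(.584,-.278,.097,98),(.584,-.278,-.004,98)])
E
```

```text
[ 0.57260352 -0.1911965   0.10027166] [ 0.3440872  -0.01901062 -0.34711762] 0.6469842506938022 26.577135622501373
0.8 [263.7, 228.2] [ 0.57097844 -0.19152111  0.013     ]
0.78 [249.3, 222.5] [ 0.59086591 -0.22641821  0.013     ]
-89 1 -0 0; -89 1 101 0
```

View pics/c5.png

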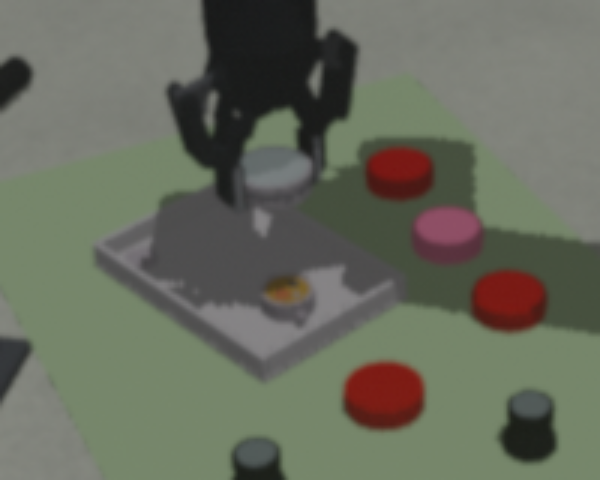

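Emit:
step_arm:
  targets: "-45 1 0 0; -89 1 0 0; -89 1 25 0; -89 1 50 0; -89 1 70 0; -89 1 82 0; -89 1 90 0; -89 1 94 0; -89 1 96 0; -89 1 96 0"

```text
t: 11.75
tcp_pos: [0.5845, -0.2783, 0.0016]
tool_rot: [0.656, 0.755, 0.0, 0.001]
force: [-0.1, 0.3, -0.9]
finger_gap: 0.647
gripper_force: 26.7
```

Emit:
step_arm:
  targets: "0 0 1 0; 0 0 2 0; 0 0 2 0"

```text
t: 12.05
tcp_pos: [0.5849, -0.2786, 0.0011]
tool_rot: [0.656, 0.755, 0.0, 0.001]
force: [-1.3, 2.1, 8.1]
finger_gap: 0.643
gripper_force: 31.2
```

Emit:
step_arm:
  targets: "0 0 0 0; 0 0 0 0; 0 0 0 0; 0 0 0 0"
  gripper: 0.2

```text
t: 12.45
tcp_pos: [0.584, -0.2782, -0.0014]
tool_rot: [0.656, 0.755, -0.0, -0.0]
force: [0.4, -0.7, 0.1]
finger_gap: 0.8
gripper_force: 0.0
```

Emit:
step_arm:
  targets: "0 0 -10 0; 0 0 -30 0; 0 0 -70 0; 0 0 -120 0; 0 0 -150 0; -70 0 -150 0; -100 0 -150 0; -100 0 -150 0; -100 0 -150 0"

```text
t: 13.35
tcp_pos: [0.5976, -0.3783, 0.149]
tool_rot: [0.657, 0.754, 0.0, -0.0]
force: [0.3, -0.4, 0.7]
finger_gap: 0.797
gripper_force: 0.0
```

```bash
python3 - <<'E'
from h import *
s=manip.sense();print(s["tcp_pos"],s["force"],s["finger_gap"])
a=snap("top","t6.png");b=snap("scene","s6.png")
for n in("top","scene"):
  for k,z in(("tin_center",.014),("holder_center",.013),("window",.05)):
    for r in manip.mark_of(n,k)[:2]: print(n,k,r["p"],r["position"],w(n,r["position"],z))
q=lambda i,x,y:cv2.resize(i[y:y+120,x:x+150],None,fx=2.6,fy=2.6,interpolation=cv2.INTER_CUBIC)[...,::-1]
cv2.imwrite("pics/c6.png",np.hstack([q(a,400,150),q(b,190,160)]))
E
```

```text
[ 0.59755744 -0.37825937  0.14900583] [ 0.31745078 -0.35939672  0.71258141] 0.7966146340588312
top tin_center 0.67 [373.1, 230.2] [ 0.55157518 -0.05739291  0.014     ]
top tin_center 0.44 [405.7, 300.9] [ 0.4261579  -0.11256136  0.014     ]
top holder_center 0.9 [444.2, 218.1] [ 0.57181145 -0.18385565  0.013     ]
top holder_center 0.28 [326.3, 267.7] [0.48569556 0.02651418 0.013     ]
top window 0.69 [225.9, 241.4] [0.53127151 0.19779942 0.05      ]
scene tin_center 0.97 [298.1, 262.2] [ 0.55609769 -0.05011513  0.014     ]
scene tin_center 0.93 [338.7, 230.1] [ 0.42886242 -0.1054696   0.014     ]
scene holder_center 0.53 [264.3, 230.2] [ 0.57277347 -0.18415695  0.013     ]
scene window 0.74 [378.1, 323.9] [0.52553703 0.20147237 0.05      ]
```

View pics/c6.png

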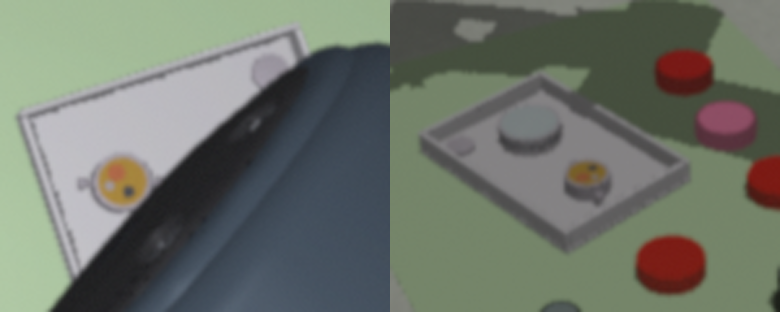

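Tin sits flat on the tray floor at (530,128) in the right panel. The holder is at (122,182) in the left panel, with its screws along roughly world y. Now I'll go for the holder.

```bash
python3 - <<'E'
from h import *
print(w("top",(446.9,220),.021), w("top",(444.9,220),.013))
plan([(.571,-.186,.10,95),(.571,-.186,.006,95)])
E
```

```text
[ 0.56734133 -0.18703312  0.021     ] [ 0.56839442 -0.18499677  0.013     ]
192 -0 49 3; 192 -0 143 3
```

Emit:
step_arm:
  targets: "50 -1 0 3; 100 -1 0 3; 150 -1 0 3; 192 -1 0 3; 192 -1 40 3; 192 -1 80 3; 192 -1 105 3; 192 -1 122 3; 192 -1 134 3; 192 -1 141 3; 192 -1 143 3; 192 -1 143 3"
  gripper: 0.15

```text
t: 14.95
tcp_pos: [0.5706, -0.1874, 0.0063]
tool_rot: [0.675, 0.738, 0.0, 0.0]
force: [-0.3, -0.1, 0.9]
finger_gap: 0.847
gripper_force: 0.0
```

Emit:
step_arm:
  targets: "0 0 0 0; 0 0 0 0; 0 0 0 0; 0 0 0 0; 0 0 0 0; 0 0 0 0; 0 0 0 0"
  gripper: 1
  squeeze: 30

```text
t: 15.65
tcp_pos: [0.5707, -0.1875, 0.0069]
tool_rot: [0.675, 0.738, 0.0, 0.001]
force: [-0.9, 0.5, 5.6]
finger_gap: 0.453
gripper_force: 30.0
```

Emit:
step_arm:
  targets: "0 0 -5 0; 0 0 -12 0; 0 0 -25 0; 0 0 -50 0; 0 0 -80 0; 0 0 -110 0; 0 0 -120 0; 0 0 -120 0; 0 0 -120 0"

```text
t: 16.55
tcp_pos: [0.5695, -0.1868, 0.1252]
tool_rot: [0.675, 0.738, -0.0, -0.001]
force: [-0.1, -1.0, -1.3]
finger_gap: 0.453
gripper_force: 30.3
```

```bash
python3 - <<'E'
from h import *
s=manip.sense();print(s["tcp_pos"],s["force"],s["finger_gap"],s["gripper_force"])
b=snap("scene","s7.png")
cv2.imwrite("pics/c7.png",cv2.resize(b[100:260,170:370],None,fx=3,fy=3,interpolation=cv2.INTER_CUBIC)[...,::-1])
# window from ellipse of glass, frames t3 (top) and s6 (scene)
for n,f,x0,y0 in(("top","t6.png",205,222),("scene","s6.png",350,300)):
    im=cv2.imread("pics/"+f); sub=im[y0:y0+50,x0:x0+56].astype(int)
    m=((sub[...,0]-sub[...,2])>14).astype(np.uint8)
    cs,_=cv2.findContours(m,cv2.RETR_EXTERNAL,cv2.CHAIN_APPROX_NONE); c=max(cs,key=cv2.contourArea)
    (ex,ey),ax,_=cv2.fitEllipse(c); print(n,ex+x0,ey+y0,ax,w(n,(ex+x0,ey+y0),.05))
plan([(.527,.197,.127,115)])
E
```

```text
[ 0.56949497 -0.18683974  0.12520963] [-0.0752418  -0.96455671 -1.32612122] 0.45348560387785825 30.340502858161926
top 226.23431396484375 243.67828750610352 (31.12319564819336, 31.82832145690918) [0.52732233 0.19717647 0.05      ]
scene 370.3670959472656 327.70573806762695 (6.443292617797852, 9.444805145263672) [0.54205921 0.20273357 0.05      ]
386 -8 -2 -20
```

View pics/c7.png

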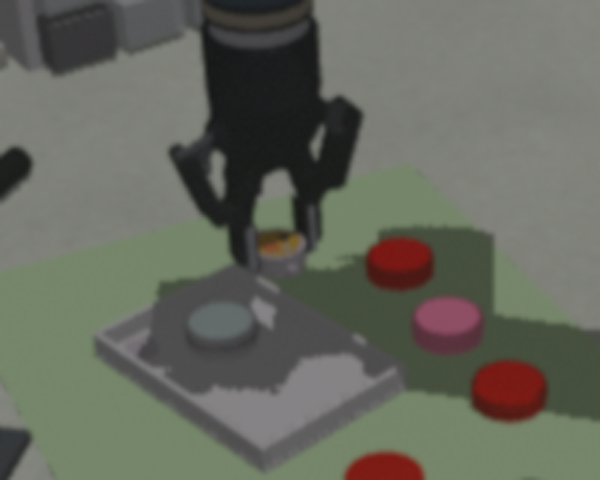

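Emit:
step_arm:
  targets: "40 -1 -2 -4; 85 -2 -2 -8; 130 -3 -2 -10; 175 -4 -2 -12; 220 -5 -2 -14; 265 -6 -2 -16; 310 -7 -2 -18; 350 -8 -2 -20; 375 -8 -2 -20; 386 -8 -2 -20; 386 -8 -2 -20; 386 -8 -2 -20"

```text
t: 17.8
tcp_pos: [0.528, 0.1956, 0.1271]
tool_rot: [0.537, 0.844, -0.001, -0.0]
force: [-0.4, -0.5, 0.0]
finger_gap: 0.456
gripper_force: 30.3
```

```bash
python3 - <<'E'
from h import *
s=manip.sense();print(s["tcp_pos"],s["force"],s["finger_gap"],s["gripper_force"])
plan([(.527,.197,.08,115),(.527,.197,.06,115)])
E
```

```text
[0.52798001 0.19560667 0.12706476] [-0.42352953 -0.52361262  0.03862924] 0.45569218676596634 30.347151160240173
2 -0 47 0; 2 -0 67 0
```

Lower to about 6 mm above the glass and check the centring.

Emit:
step_arm:
  targets: "1 0 25 0; 1 0 45 0; 1 0 60 0; 1 0 67 0; 1 0 70 0; 1 0 70 0; 1 0 70 0"

```text
t: 18.5
tcp_pos: [0.5284, 0.1972, 0.0585]
tool_rot: [0.537, 0.844, 0.0, 0.001]
force: [-0.3, -0.7, -1.2]
finger_gap: 0.453
gripper_force: 30.4
```

```bash
python3 - <<'E'
from h import *
s=manip.sense();print(s["tcp_pos"],s["force"])
a=snap("top","t8.png");b=snap("scene","s8.png")
hz=s["tcp_pos"][2]+.0065
for n in("top","scene"):
    for r in manip.mark_of(n,"holder_center")[:2]: print(n,r["p"],r["position"],w(n,r["position"],hz))
    print("window px",pix(n,(.527,.197,.05)),"holder expected",pix(n,(*s["tcp_pos"][:2],hz)))
q=lambda i,x,y:cv2.resize(i[y:y+80,x:x+90],None,fx=4.4,fy=4.4,interpolation=cv2.INTER_CUBIC)[...,::-1]
cv2.imwrite("pics/c8.png",np.hstack([q(a,180,200),q(b,330,270)]))
E
```

```text
[0.52841936 0.19719175 0.05850513] [-0.26576698 -0.72041129 -1.22537473]
top 0.66 [225.2, 239.9] [0.5324944  0.1954093  0.06500513]
window px [226.33394453 243.8635307 ] holder expected [224.13082335 242.30570272]
scene 0.7 [376.4, 316.6] [0.52735271 0.19720377 0.06500513]
window px [375.9902107  322.52867076] holder expected [375.8702538  316.80794156]
```

View pics/c8.png

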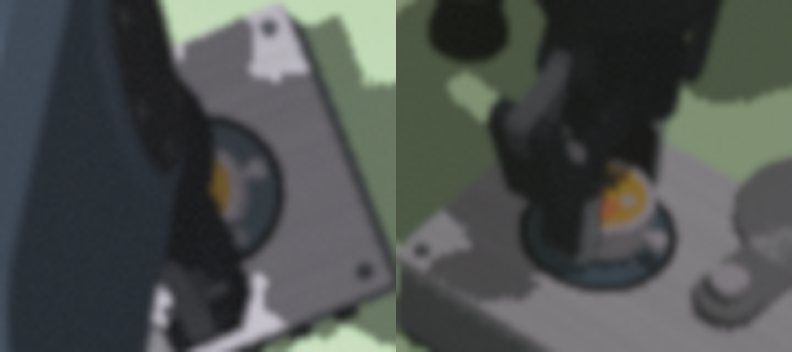

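Emit:
step_arm:
  targets: "-2 0 2 0; -2 0 4 0; -2 0 5 0; -2 0 6 0; -2 0 6 0; -2 0 6 0"

```text
t: 19.3
tcp_pos: [0.5285, 0.1956, 0.0519]
tool_rot: [0.537, 0.844, -0.0, -0.0]
force: [-1.1, -0.4, 1.5]
finger_gap: 0.452
gripper_force: 30.5
```

Emit:
step_arm:
  targets: "0 0 0.5 0; 0 0 1 0; 0 0 1 0"

```text
t: 19.6
tcp_pos: [0.5285, 0.1957, 0.0519]
tool_rot: [0.537, 0.844, 0.0, 0.0]
force: [-1.4, -0.7, 8.1]
finger_gap: 0.456
gripper_force: 31.2
```

Contact with the glass. I'll release, raise straight up, and check.

Emit:
step_arm:
  targets: "0 0 0 0; 0 0 0 0; 0 0 0 0; 0 0 0 0"
  gripper: 0.35

```text
t: 20.0
tcp_pos: [0.5286, 0.1957, 0.0506]
tool_rot: [0.537, 0.844, -0.0, -0.0]
force: [-0.3, -0.4, 0.4]
finger_gap: 0.65
gripper_force: 0.0
```

Emit:
step_arm:
  targets: "0 0 -5 0; 0 0 -20 0; 0 0 -50 0; 0 0 -90 0; 0 0 -120 0; -50 0 -120 0; -100 0 -120 0; -150 0 -120 0; -200 0 -120 0; -200 0 -120 0; -200 0 -120 0"

```text
t: 21.1
tcp_pos: [0.6134, 0.0132, 0.1708]
tool_rot: [0.538, 0.843, 0.0, -0.0]
force: [0.3, -0.1, 0.0]
finger_gap: 0.652
gripper_force: 0.0
```

```bash
python3 - <<'E'
from h import *
s=manip.sense();print(s["tcp_pos"],s["force"],s["finger_gap"])
a=snap("top","t9.png");b=snap("scene","s9.png")
for n in("top","scene"):
  for k,z in(("holder_center",.058),("cover_tab",.066),("tin_center",.014)):
    for r in manip.mark_of(n,k)[:1+2*(k[0]=='t')]: print(n,k,r["p"],r["position"],w(n,r["position"],z))
q=lambda i,x,y:cv2.resize(i[y:y+130,x:x+130],None,fx=3,fy=3,interpolation=cv2.INTER_CUBIC)[...,::-1]
cv2.imwrite("pics/c9.png",np.hstack([q(a,150,190),q(b,320,260)]))
E
```

```text
[0.61338909 0.01318396 0.17075353] [ 0.2926224  -0.08935802  0.00356547] 0.651679857236962
top holder_center 0.37 [471.8, 213.3] [ 0.57355033 -0.22221305  0.058     ]
top tin_center 0.96 [404.0, 299.2] [ 0.42914274 -0.10965236  0.014     ]
top tin_center 0.96 [516.5, 304.2] [ 0.41908198 -0.30447732  0.014     ]
top tin_center 0.83 [368.8, 230.9] [ 0.55041265 -0.04973486  0.014     ]
scene holder_center 0.76 [375.7, 317.8] [0.52592924 0.19350407 0.058     ]
scene cover_tab 0.89 [436.9, 305.9] [0.42084117 0.2261069  0.066     ]
scene tin_center 0.89 [319.0, 209.4] [ 0.42982167 -0.19589826  0.014     ]
scene tin_center 0.87 [243.7, 212.3] [ 0.58740422 -0.26782907  0.014     ]
scene tin_center 0.86 [294.5, 260.2] [ 0.55980291 -0.05933994  0.014     ]
```

View pics/c9.png

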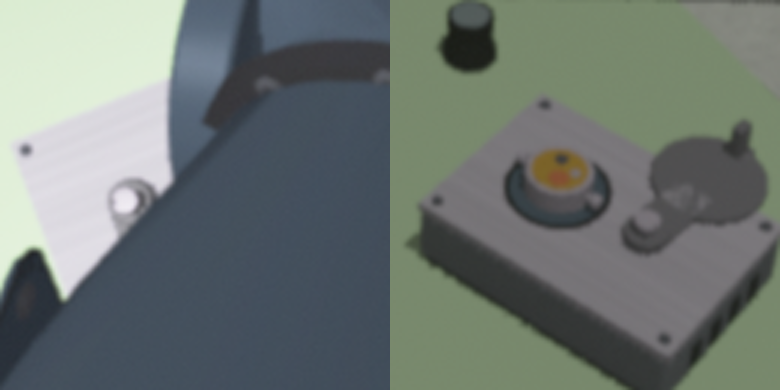

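The holder stands flat in the middle of the glass at (558,180). The cover is open and the tin lies flat in the tray, so I'm handing the job in.

```bash
python3 -c "
from station import manip
print(manip.sign_off())"
```

```text
the job is handed in; nothing more can be done
None
```

I handed the job in: cover open at about 1.66 rad by the camera, tin flat in the tray, holder upright on the glass within about 4 mm of the window's centre, and loupes untouched; sign-off returned no verdict.

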